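# Put the wax model away under the roll cover

### The job

Put the wax model (the hoop on its wooden block) into the open roll-top case and set it down gently and upright on the case floor, without dropping it. Then roll the slatted cover all the way down so the case is fully shut, and let go. Leave the other things on the bench where they are.

Things in the scene. Friction and masses are not known exactly. Their poses are not given: they have to be found in the camera images.
- case: Beige roll-top case, fixed: a half-drum 364 mm deep (x), 284 wide (y), 212 high. Origin: centre of its underside. Its x points from the open front (towards the robot) to the back, z up. Half-disc cheeks of radius 182, 12 thick, 260 apart inside. Floor top 12 mm above the bench, x -175 to +175, no front lip. A fixed shell roofs the rear half; the front half is open while the cover is rolled back.
- case_axis (a point): Mid-width point of the drum axis (along the case's y), 30 mm above the case's origin. The cover's slats and handle run on circles about it; cheeks reach 182 mm and the rear shell 178 mm from it, the shell starting 5 degrees behind the top.
- case_floor (a point): A point on the top of the case floor, mid-width, 105 mm in front of the drum axis (x = -105 mm of the case), where the model can stand clear of the cover's path.
- cover (a joint): Angle of the wooden slatted cover on its circular track, rad: 0 shut (down at the front, firm stop), 1.40 fully open (under the rear shell). Slats lie 158 to 166 mm from the drum axis over 94 degrees of arc, leading edge 4 degrees above axis level when shut. Starts at 1.1 to 1.4. Stiff track: it stays where left and takes 1 to 5 N at the handle to move.
- cover_handle (a point): Middle of the cover's handle: round steel bar 12 mm thick, 120 long, along the case's y, on two 10 mm posts 52 mm either side of the middle. Bar centre 205 mm from the drum axis, 33 mm clear gap to the slats. Shut: case x = -202, 66 mm above the bench. At cover angle a it is a + 10 degrees round from the front towards the top: at 1.40 right over the axis, 235 mm above the bench.
- model: The wax model, loose, about 140 g: a carved green wax hoop standing on a wooden carving block. Origin at the centre of the block's underside, z up. Block 64 (x) by 48 (y) by 20 mm high. The hoop stands in the block's x-z plane, 53 mm across and 14 mm thick (y, flat faces), with a flat-topped head 26 by 14 mm; overall height 75 mm.
- model_grip (a point): Point in the hoop's head, 60 mm above the model's underside, on its middle: a place to take it from above with the fingers closing along the model's y on its 14 mm thickness.
- blank: Bystander: upright tube of the same green wax, 54 mm diameter, 20 mm bore, 60 mm high, loose, origin at the centre of its underside. It and the model may stand on either side of the case.
- jar: Bystander: small amber jar with black cap, 60 mm diameter, 75 mm high, loose, origin at the centre of its underside.
- waxblock: Bystander: ochre wax block, 90 by 60 by 30 mm high, loose, origin at the centre of its underside.
Mind the look-alikes: they are no part of the job. Leave any pink or red look-alike of the model alone.

How it is judged:
By the outcome, as a careful person would: the job done as asked, in the order asked, and still so for the second after the job is handed in, with the robot touching nothing.
It also fails if it takes over 56 s, if anything falls off the work surface, if the arm or the gripper's body presses on something with over 40 N, if the wrist force passes 120 N, or if a joint passes its speed limit or range.

### The arm

A 6-joint arm with a two-finger parallel gripper is mounted at the origin on the work surface. World frame = base frame: x ahead of the robot, y to its left, z up, the work surface at z = 0. Lengths are in mm, angles in rad, forces in N, time in s.
With the tool pointing down it reaches from about 350 to 775 mm from the base axis. Payload 5.5 kg.
Tool frame: the origin (TCP) lies on the centre line of the jaws, within the pads' length; the fingertips stand 8 mm ahead of it and the grasp point (between the pads) lies 11 mm behind it; z points along the fingers, y is the line along which they close (so a half turn about z gives the same grasp; the last joint's range is limited). The gripper opens to 85 mm and grips with 20 to 120 N. Pads are 22 mm wide; open, the fingers measure 114 mm over their backs; the gripper's body (76 mm by 85 mm) begins 54 mm behind the grasp point. The pads swing forward as they close: fully open they stand 13 mm farther back than shut.
Start: joints at [1.171, 0.313, 0.046, 1.304, 0, 1.431], TCP at [147.733, 555.739, 239.323] pointing down, gripper open.
Joint ranges: [-2.76, 2.76], [-0.86, 1.69], [-1.03, 1.26], [-2.2, 2.34], [-1.47, 1.5], [-3.14, 3.14]. Speed limits (rad/s): [2.57, 2.57, 3.14, 3.14, 3.14, 3.14].

### API

Orientations are given as a 3x3 rotation matrix whose columns are the frame's x, y, z axes.
In Python, from bench import r gives the robot as it stands.
- The arm moves only by the tool apply_moves, never from a script. Its argument "rows" is one flat list of numbers, 7 for each row, row after row: the closure, from -1 (fully open) to 1 (shut), then the shift along the world's x, y, z in m, then the turn, a rotation vector about the world's x, y, z in rad. In form: [hand, dx, dy, dz, ax, ay, az, hand, dx, dy, dz, ax, ay, az, ...]. A call has 1 to 8 rows; each row is the pose to reach, as a shift and turn from the pose commanded when the call began; what a row does not reach only later rows make up. A row lasts 1/8 s, in which the tool goes at most 62.5 mm and 10.7 degrees, less where a joint would pass 70% of its speed; a pose out of reach is approached as far as the arm can. A call with a gripper value outside its range is refused whole. The fingers move at their own pace and stop on an object; "force" is the grip in N (left out, the last holds). Time passes only in rows, so rows that repeat a pose let the fingers close. It gives the time, the measured TCP pose, the force, the opening and the grip force at its end, in the units of the state.
- r.get_obs(): the state, without advancing time (a new reading comes with each control period).
- r.snapshot(name): name is "scene" or "top"; returns a dict with "pixels" (480x640x3 uint8, blue, green, red), "mtx" (3x3 intrinsics, pixels), "pose" (4x4, takes a point from camera to world coordinates). Camera axes: x right, y down, z forward; pixel columns grow to the right and rows downward; lengths in mm; the calibration is good to about 2 mm. A picture is of the moment at which its call begins. There is no depth.
- r.close_job(): hands the job in; it is judged then, once.
The state is a dict: "t": time; "qpos": joint angles; "qd": joint speeds; "effort": joint torques, N m; "tool_pos": TCP position; "eef_rot": TCP orientation; "force": force on the tool from outside, world axes, zero at the start; "wrist_torque": the same for the moment, N m; "finger_gap": opening from 0.0 (shut) to 1.0 (fully open); "finger_force": force on a finger pad.
Only numpy, scipy, OpenCV 4.12 (cv2) and the standard library are available. Lean on these libraries where they do the work, as an engineer would, in place of code of your own. Each camera call takes 0.05 s, during which the arm holds its last target. There are 200 camera calls.

## Working session

There is one attempt and no reset: what is moved stays moved. The work goes in short steps, Python scripts to look and compute and a tool call to move; the robot and the scene stay as the last step left them, time stands still between calls to the robot, and variables do not carry over. Pictures are saved under pics/ and viewed, at most 10 in all, crops included, and the job is handed in when it is done.

Besides the shell and the picture viewer there is one more tool, called by a JSON object that holds its "name" and its "arguments". apply_moves: Moves the arm, as the interface text tells. Its arguments: {"type":"object","properties":{"rows":{"type":"array"},"force":{"type":"number"}},"required":["rows"]}

```bash
mkdir -p pics
cat > h.py <<'E'
import numpy as np, cv2
from bench import r
np.set_printoptions(precision=3,suppress=True)
def snap(n,f):
    s=r.snapshot(n); cv2.imwrite(f'pics/{f}.png',s['pixels']); np.savez(f'pics/{f}.npz',**s); return s
def ld(f): return np.load(f'pics/{f}.npz')
def onz(s,uv,z):
    K,P=s['mtx'],s['pose']; d=P[:3,:3]@np.linalg.solve(K,[uv[0],uv[1],1.]); o=P[:3,3]
    return o+d*(z-o[2])/d[2]
def proj(s,p):
    P=np.linalg.inv(s['pose']); c=P[:3,:3]@np.array(p,float)+P[:3,3]; q=s['mtx']@c; return q[:2]/q[2]
def crop(f,x,y,w,h,k,o): 
    cv2.imwrite(f'pics/{o}.png',cv2.resize(cv2.imread(f'pics/{f}.png')[y:y+h,x:x+w],None,fx=k,fy=k,interpolation=cv2.INTER_CUBIC))
E
python3 - <<'E'
from h import *
for n in('scene','top'):
    s=snap(n,n+'0'); print(s['pose'],s['mtx'])
print(r.get_obs())
E
```

```text
[[  -0.759   -0.623    0.191  296.191]
 [  -0.651    0.722   -0.234  306.847]
 [   0.008   -0.302   -0.953 1232.164]
 [   0.       0.       0.       1.   ]] [[529.334   0.    325.938]
 [  0.    529.334 237.177]
 [  0.      0.      1.   ]]
[[  -0.007   -0.984    0.176  217.042]
 [  -1.       0.008    0.003    5.925]
 [  -0.005   -0.176   -0.984 1792.611]
 [   0.       0.       0.       1.   ]] [[605.39    0.    323.639]
 [  0.    605.39  232.127]
 [  0.      0.      1.   ]]
{'t': 0.1, 'qpos': array([1.171, 0.314, 0.045, 1.304, 0.   , 1.431]), 'qd': array([-0.001, -0.002,  0.004, -0.   , -0.002,  0.   ]), 'effort': array([  0.003, -48.172,  29.924,   0.013,  -0.   ,   0.   ]), 'tool_pos': array([147.55 , 555.301, 238.502]), 'eef_rot': array([[-0.966,  0.257, -0.001],
       [ 0.257,  0.966, -0.001],
       [ 0.   , -0.002, -1.   ]]), 'force': array([ 0.175,  0.622, -1.027]), 'wrist_torque': array([-0.046,  0.014, -0.006]), 'finger_force': 0.0, 'finger_gap': 0.9977896783279407}
```

View pics/scene0.png

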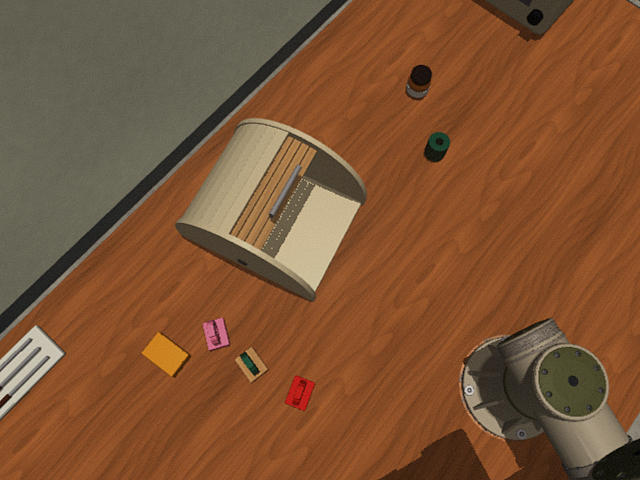

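View pics/top0.png

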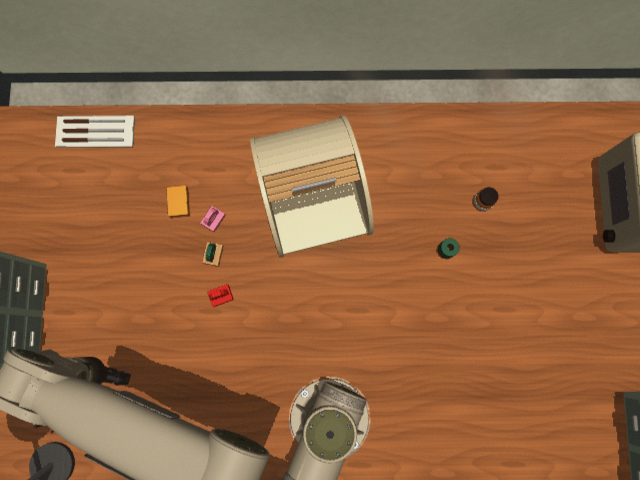

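Scene shows the candidates for the model: pink hoop and block (216,334), green hoop on wooden block (251,365), red one (300,393), green tube = blank (437,147). By the description I choose the green hoop on wood at (251,365), which is at (213,254) in top. The case's front corners are about (314,298) and (365,197), and its handle bar is at (285,191).

Run:
```python
from h import *
a=cv2.imread('pics/scene0.png');b=cv2.imread('pics/top0.png')
f=lambda im,x,y,w,h,k:cv2.resize(im[y:y+h,x:x+w],None,fx=k,fy=k,interpolation=cv2.INTER_CUBIC)
cv2.imwrite('pics/c1.png',np.vstack([np.hstack([f(a,225,340,50,50,8),f(b,190,230,50,50,8)])]))
cv2.imwrite('pics/c2.png',f(a,170,110,200,195,3))
```

```text
(no output)
```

View pics/c1.png

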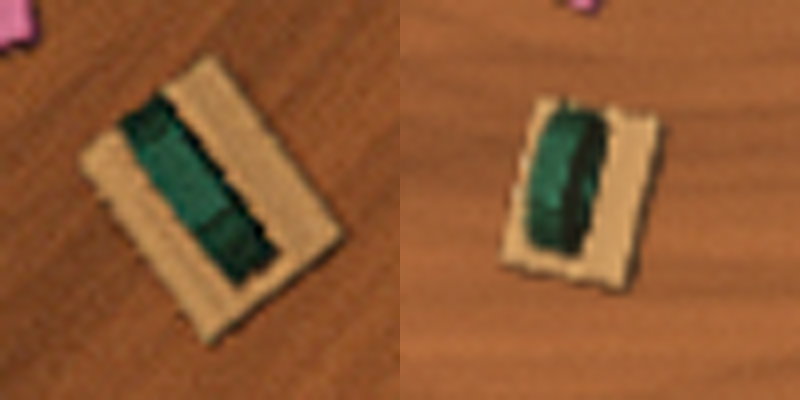

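View pics/c2.png

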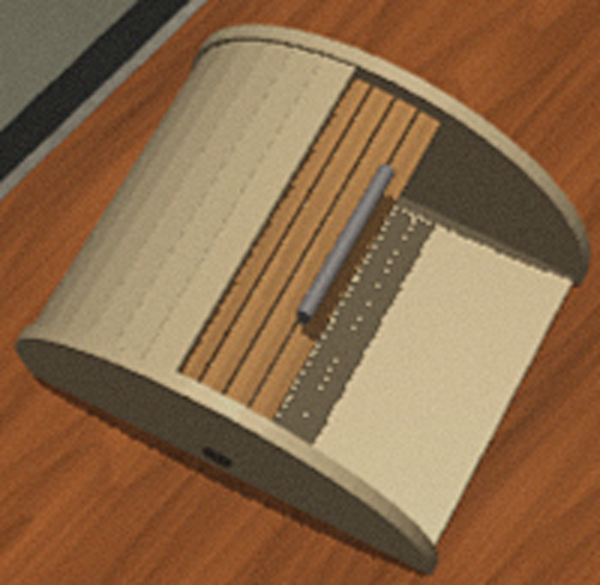

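Crop: the green hoop on a plain wooden block is confirmed, block top corners at scene px (235,360), (251.3,347.3), (267.9,369.4), (251,382.8), head top at about (248,363). Case: floor front corners (315.7,291) and (361.7,203.3), bar ends (299,166.7) and (271.3,216), shell edge (289,133.3) to (230,234).

Run:
```python
from h import *
from scipy.optimize import least_squares as ls
s=ld('scene0');t=ld('top0')
q=np.array([onz(s,p,20)[:2] for p in[(235,360),(251.25,347.25),(267.9,369.4),(251,382.75)]])
print('block',q,q.mean(0),[np.linalg.norm(q[i]-q[i-3]) for i in range(4)])
for a,b in((1,2),(0,3)): d=q[b]-q[a];print('xaxis ang',np.arctan2(d[1],d[0]))
print('head scene',onz(s,(248.1,363.1),75))
# top: block corners
q=np.array([onz(t,(190+x/8,230+y/8),20)[:2] for x,y in[((540-400),100),(258,118),(228,288),(105,262)]])
print('top block',q.mean(0))
def pts(a):
    th=a+np.radians(10)
    B=[-205*np.cos(th),0,30+205*np.sin(th)]
    return [[-175,130,12],[-175,-130,12],[B[0],-60,B[2]],[B[0],60,B[2]],[15.5,-130,207],[15.5,130,207]]
uv=np.array([[315.7,291],[361.7,203.3],[299,166.7],[271.3,216],[289,133.3],[230,234]])
def res(p):
    c,n=np.cos(p[2]),np.sin(p[2]);R=np.array([[c,-n,0],[n,c,0],[0,0,1]])
    return (np.array([proj(s,R@x+[p[0],p[1],0]) for x in pts(p[3])])-uv).ravel()
f=ls(res,[550,50,0.2,1.2]);print('case',f.x,f.fun)
p=f.x;c,n=np.cos(p[2]),np.sin(p[2]);R=np.array([[c,-n,0],[n,c,0],[0,0,1]])
for x in pts(p[3])+[[-105,0,12]]: print(R@x+[p[0],p[1],0],proj(t,R@x+[p[0],p[1],0]))
np.save('case.npy',p)
```

```text
block [[505.006 360.114]
 [496.675 315.966]
 [435.483 327.288]
 [444.372 372.695]] [470.384 344.016] [np.float64(44.92652238901708), np.float64(62.229972498490255), np.float64(46.268757176720904), np.float64(61.92473849353587)]
xaxis ang 2.9586471056551416
xaxis ang 2.93700573901597
head scene [469.945 344.209  75.   ]
top block [471.053 340.334]
case [670.002  48.772   0.252   1.166] [-0.882  3.724  0.134 -1.575  0.277 -0.734  0.838 -1.285 -0.263 -0.957
 -0.208  0.735]
[468.08  130.947  12.   ] [283.797 254.771]
[ 533.013 -120.814   12.   ] [368.165 232.548]
[639.588 -21.036 229.567] [335.41 179.16]
[609.618  95.161 229.567] [291.785 190.462]
[717.477 -73.238 207.   ] [354.15  153.456]
[652.544 178.523 207.   ] [261.485 177.33 ]
[568.329  22.549  12.   ] [320.088 221.34 ]
```

Run:
```python
from h import *
from scipy.optimize import least_squares as ls
s=ld('scene0');t=ld('top0')
def pts(a):
    th=a+np.radians(10)
    B=[-205*np.cos(th),0,30+205*np.sin(th)]
    return [[-175,-130,12],[B[0],-60,B[2]],[B[0],60,B[2]],[15.5,-130,207],[15.5,130,207]]
uv=np.array([[361.7,203.3],[299,166.7],[271.3,216],[289,133.3],[230,234]])
def W(p,x):
    c,n=np.cos(p[2]),np.sin(p[2]);return np.array([c*x[0]-n*x[1]+p[0],n*x[0]+c*x[1]+p[1],x[2]])
f=ls(lambda p:(np.array([proj(s,W(p,x)) for x in pts(p[3])])-uv).ravel(),[550,50,0.2,1.2]);print('case',f.x,f.fun)
p=f.x;np.save('case.npy',p)
im=t['pixels'];k=5;x0,y0=245,110
im=cv2.resize(im[y0:y0+115+35,x0:x0+135],None,fx=k,fy=4 if 0 else k,interpolation=cv2.INTER_CUBIC)[:600] if 0 else cv2.resize(im[y0:y0+150,x0:x0+135],None,fx=4,fy=4,interpolation=cv2.INTER_CUBIC)
def arc(y,r=182): return [[-r*np.cos(a),y,30+r*np.sin(a)] for a in np.linspace(0,np.pi,40)]
P=pts(p[3])
for L,c in((arc(142),(0,0,255)),(arc(-142),(0,0,255)),([[-175,130,12],[-175,-130,12]],(255,0,0)),(P[1:3],(0,255,0)),(P[3:5],(255,0,255))):
    q=np.array([(proj(t,W(p,x))-[x0,y0])*4+1.5 for x in L]).round().astype(int);cv2.polylines(im,[q],False,c,1)
cv2.imwrite('pics/ov.png',im)
print(W(p,[-105,0,12]))
```

```text
case [669.236  49.84    0.242   1.168] [ 0.28  -0.229  0.192  0.056  0.181 -0.706  0.264 -0.223 -0.846  0.993]
[567.294  24.685  12.   ]
```

View pics/ov.png

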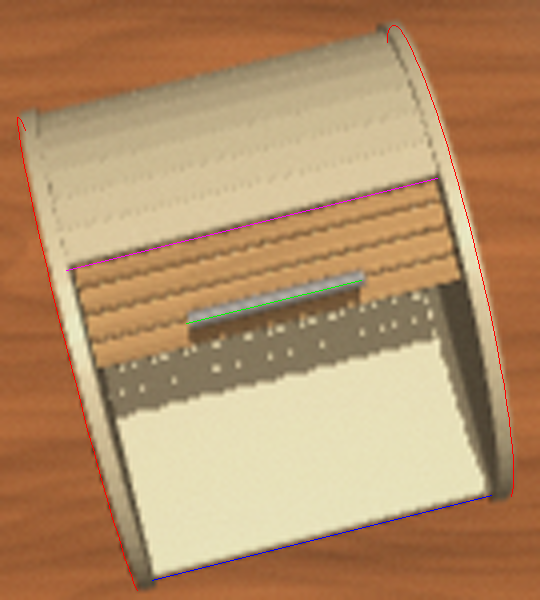

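The overlay fits the case well: case at (669,50), yaw 0.242, cover at about 1.17. The model is at (470.5,343.5), with its y axis at about 1.377 rad. Moving above it.

{"name": "apply_moves", "arguments": {"rows": [-1,0.03,-0.02,0,0,0,0.01,-1,0.08,-0.053,-0.01,0,0,0.02,-1,0.135,-0.089,-0.03,0,0,0.03,0,0.19,-0.125,-0.05,0,0,0.04,0,0.245,-0.161,-0.065,0,0,0.05,0,0.29,-0.19,-0.08,0,0,0.06,0,0.315,-0.207,-0.09,0,0,0.066,0,0.323,-0.212,-0.09,0,0,0.066], "force": 40}}

```text
t: 1.1
tool_pos: [471.8, 341.5, 147.5]
eef_rot: [[-0.981, 0.196, -0.003], [0.196, 0.981, -0.001], [0.002, -0.002, -1.0]]
force: [-0.2, -0.1, -0.3]
finger_gap: 0.5
finger_force: 0.0
```

{"name": "apply_moves", "arguments": {"rows": [0,0,0,0,0,0,0,0,0,0,0,0,0,0]}}

```text
t: 1.35
tool_pos: [469.8, 344.6, 149.8]
eef_rot: [[-0.982, 0.191, -0.0], [0.191, 0.982, 0.0], [0.0, 0.0, -1.0]]
force: [-0.2, -0.3, 0.6]
finger_gap: 0.5
finger_force: 0.0
```

Run:
```python
from h import *
s=snap('scene','s1'); o=r.get_obs(); print(o['t'],o['tool_pos'],o['eef_rot'],o['finger_gap'],o['force'])
print(proj(s,[470,343.5,75]))
crop('s1',200,300,130,100,6,'c3')
```

```text
1.4 [469.677 344.788 149.86 ] [[-0.982  0.191  0.   ]
 [ 0.191  0.982  0.001]
 [-0.     0.001 -1.   ]] 0.4993354754213417 [ 0.161 -0.14  -0.585]
[248.309 362.824]
```

View pics/c3.png

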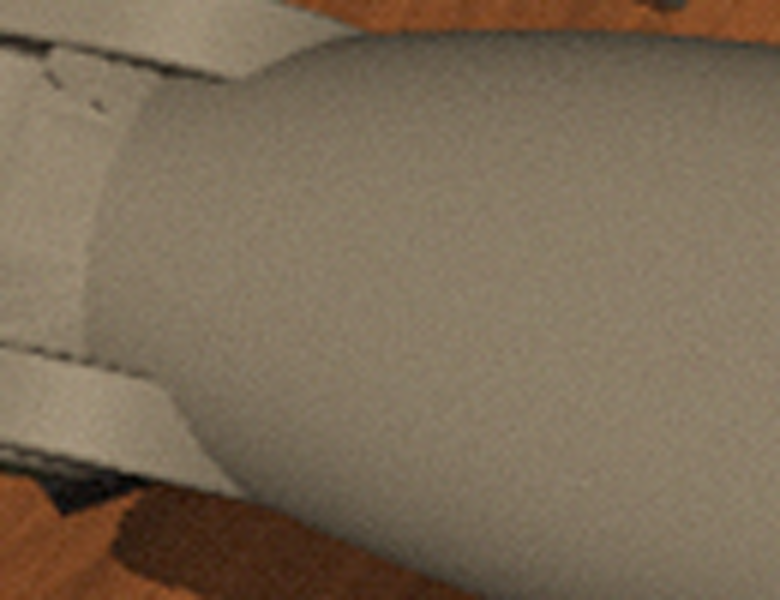

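The arm hides the model here (it fills the crop), but the position agrees to about 1 mm. Descending and closing.

{"name": "apply_moves", "arguments": {"rows": [0,0.001,-0.001,-0.02,0,0,0,0,0.001,-0.001,-0.045,0,0,0,0,0.001,-0.001,-0.07,0,0,0,0,0.001,-0.001,-0.09,0,0,0,0,0.001,-0.001,-0.1,0,0,0,0,0.001,-0.001,-0.1,0,0,0,0.4,0.001,-0.001,-0.1,0,0,0,0.6,0.001,-0.001,-0.1,0,0,0]}}

```text
t: 2.4
tool_pos: [472.3, 343.2, 50.3]
eef_rot: [[-0.981, 0.192, 0.002], [0.192, 0.981, 0.001], [-0.001, 0.001, -1.0]]
force: [0.6, -0.3, 0.3]
finger_gap: 0.197
finger_force: 0.0
```

{"name": "apply_moves", "arguments": {"rows": [0.8,0,0,0,0,0,0,1,0,0,0,0,0,0,1,0,0,0,0,0,0,1,0,0,0,0,0,0,1,0,0,0,0,0,0], "force": 40}}

```text
t: 3.02
tool_pos: [472.4, 343.3, 50.2]
eef_rot: [[-0.981, 0.192, 0.002], [0.192, 0.981, 0.001], [-0.001, 0.001, -1.0]]
force: [-0.6, 2.1, 5.6]
finger_gap: 0.154
finger_force: 43.8
```

{"name": "apply_moves", "arguments": {"rows": [1,0,0,0.005,0,0,0,1,0,0,0.02,0,0,0,1,0,0,0.04,0,0,0,1,0,0,0.06,0,0,0,1,0,0,0.08,0,0,0,1,0,0,0.09,0,0,0,1,-0.003,-0.01,0.09,0,0,0.02,1,-0.012,-0.03,0.09,0,0,0.05]}}

```text
t: 4.03
tool_pos: [459.3, 312.1, 138.5]
eef_rot: [[-0.99, 0.141, -0.001], [0.141, 0.99, -0.001], [0.001, -0.001, -1.0]]
force: [-0.1, -0.7, -2.1]
finger_gap: 0.159
finger_force: 42.8
```

{"name": "apply_moves", "arguments": {"rows": [1,-0.012,-0.03,0,0,0,0.04,1,-0.024,-0.06,0,0,0,0.08,1,-0.036,-0.095,0,0,0,0.12,1,-0.048,-0.13,0,0,0,0.17,1,-0.056,-0.165,0,0,0,0.22,1,-0.06,-0.2,0,0,0,0.26,1,-0.062,-0.235,0,0,0,0.3,1,-0.063,-0.27,0,0,0,0.34]}}

```text
t: 5.03
tool_pos: [395.2, 41.4, 138.5]
eef_rot: [[-0.98, -0.197, -0.002], [-0.197, 0.98, 0.0], [0.002, 0.0, -1.0]]
force: [0.0, -0.6, -2.0]
finger_gap: 0.157
finger_force: 42.8
```

{"name": "apply_moves", "arguments": {"rows": [1,0,-0.02,0,0,0,0.02,1,0,-0.04,-0.01,0,0,0.04,1,0,-0.055,-0.02,0,0,0.046,1,0,-0.06,-0.03,0,0,0.046,1,0,-0.06,-0.04,0,0,0.046,1,0,-0.06,-0.04,0,0,0.046]}}

```text
t: 5.78
tool_pos: [395.6, -16.6, 98.3]
eef_rot: [[-0.971, -0.24, -0.002], [-0.24, 0.971, 0.001], [0.002, 0.001, -1.0]]
force: [0.2, -0.3, -1.6]
finger_gap: 0.157
finger_force: 42.8
```

Run:
```python
from h import *
s=snap('scene','s2');t=snap('top','t2'); o=r.get_obs(); print(o['t'],o['tool_pos'],o['eef_rot'],o['finger_gap'],o['force'],o['finger_force'],o['qpos'])
```

```text
5.875 [396.553 -16.77   99.232] [[-0.971 -0.241 -0.   ]
 [-0.241  0.971  0.   ]
 [ 0.     0.    -1.   ]] 0.15576757075264602 [ 0.504  0.179 -1.472] 42.76253749150783 [-0.245  0.074 -0.618  0.88   0.    -0.488]
```

View pics/s2.png

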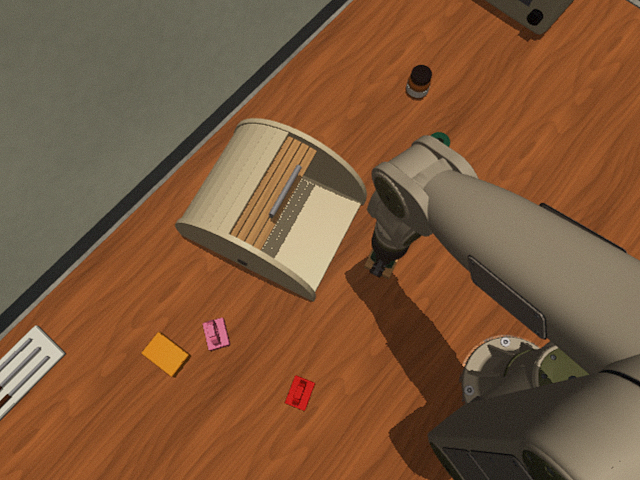

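Run:
```python
from h import *
s=ld('s2')
for z in range(90,420,30): print(z,proj(s,[396.5,-16.8,z]), proj(s,[396.5+50*.97,-16.8+50*.24,z]))
crop('s2',330,130,150,150,4,'c4')
```

```text
90 [381.926 259.044] [361.781 249.342]
120 [383.427 255.434] [362.778 245.512]
150 [385.003 251.64 ] [363.824 241.49 ]
180 [386.662 247.649] [364.925 237.259]
210 [388.41  243.444] [366.084 232.803]
240 [390.253 239.008] [367.306 228.104]
270 [392.201 234.321] [368.598 223.141]
300 [394.262 229.362] [369.963 217.891]
330 [396.446 224.106] [371.41  212.329]
360 [398.765 218.525] [372.946 206.425]
390 [401.232 212.589] [374.579 200.149]
```

View pics/c4.png

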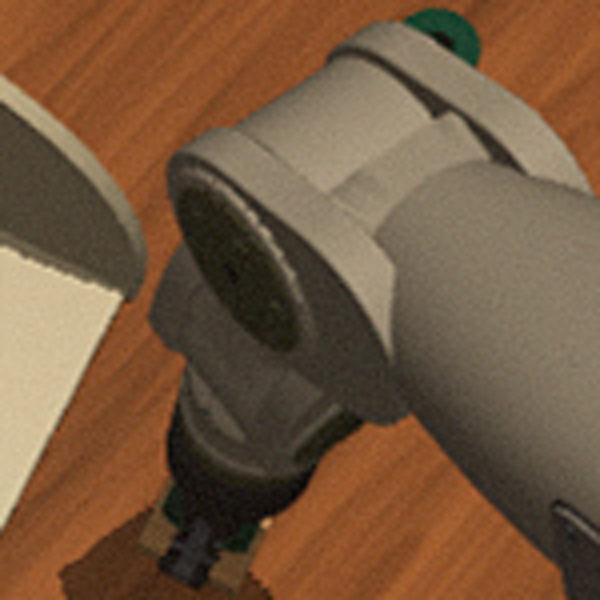

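The crop shows the model held at about px (380,265) and a wrist that is slim near the gripper, so it should pass under and in front of the handle. Sliding in from the front.

{"name": "apply_moves", "arguments": {"rows": [1,0.01,0.0024,0,0,0,0,1,0.035,0.0085,0,0,0,0,1,0.06,0.0146,0,0,0,0,1,0.085,0.0206,0,0,0,0,1,0.11,0.0267,0,0,0,0,1,0.13,0.0315,0,0,0,0,1,0.148,0.0359,-0.005,0,0,0,1,0.158,0.0383,-0.01,0,0,0]}}

```text
t: 6.88
tool_pos: [556.5, 21.7, 89.3]
eef_rot: [[-0.971, -0.241, 0.001], [-0.241, 0.971, 0.0], [-0.001, -0.0, -1.0]]
force: [0.1, -0.4, -1.6]
finger_gap: 0.158
finger_force: 42.8
```

{"name": "apply_moves", "arguments": {"rows": [1,0.004,0.001,-0.005,0,0,0,1,0.006,0.0015,-0.01,0,0,0,1,0.006,0.0015,-0.015,0,0,0,1,0.006,0.0015,-0.018,0,0,0,1,0.006,0.0015,-0.02,0,0,0,1,0.006,0.0015,-0.02,0,0,0,1,0.006,0.0015,-0.02,0,0,0]}}

```text
t: 7.75
tool_pos: [560.8, 22.5, 69.5]
eef_rot: [[-0.971, -0.24, 0.0], [-0.24, 0.971, 0.0], [-0.0, -0.0, -1.0]]
force: [0.3, -0.6, -1.2]
finger_gap: 0.158
finger_force: 42.8
```

Run:
```python
from h import *
o=r.get_obs(); print(o['t'],o['tool_pos'],o['eef_rot'],o['finger_gap'],o['force'],o['wrist_torque'])
```

```text
7.75 [560.83   22.502  69.516] [[-0.971 -0.24   0.   ]
 [-0.24   0.971  0.   ]
 [-0.    -0.    -1.   ]] 0.1580317510824883 [ 0.254 -0.554 -1.175] [-0.053  0.083  0.017]
```

Underside is about 7 mm above the floor; lowering slowly.

{"name": "apply_moves", "arguments": {"rows": [1,0,0,-0.001,0,0,0,1,0,0,-0.002,0,0,0,1,0,0,-0.003,0,0,0,1,0,0,-0.004,0,0,0,1,0,0,-0.005,0,0,0,1,0,0,-0.006,0,0,0,1,0,0,-0.006,0,0,0]}}

```text
t: 8.62
tool_pos: [560.7, 22.6, 63.2]
eef_rot: [[-0.971, -0.24, -0.0], [-0.24, 0.971, 0.0], [0.0, 0.0, -1.0]]
force: [-0.1, -0.5, -2.1]
finger_gap: 0.156
finger_force: 42.8
```

{"name": "apply_moves", "arguments": {"rows": [1,0,0,-0.0005,0,0,0,1,0,0,-0.001,0,0,0,1,0,0,-0.001,0,0,0]}}

```text
t: 9.0
tool_pos: [560.8, 22.5, 62.3]
eef_rot: [[-0.971, -0.24, 0.0], [-0.24, 0.971, 0.0], [-0.0, 0.0, -1.0]]
force: [-0.1, -0.3, -1.4]
finger_gap: 0.158
finger_force: 42.9
```

{"name": "apply_moves", "arguments": {"rows": [1,0,0,-0.0005,0,0,0,1,0,0,-0.001,0,0,0,1,0,0,-0.001,0,0,0]}}

```text
t: 9.38
tool_pos: [560.7, 22.6, 62.2]
eef_rot: [[-0.971, -0.24, 0.001], [-0.24, 0.971, 0.0], [-0.001, 0.0, -1.0]]
force: [-2.5, 0.7, 5.7]
finger_gap: 0.157
finger_force: 43.8
```

Contact (5.7 N). Release and back out.

{"name": "apply_moves", "arguments": {"rows": [0.65,0,0,0,0,0,0,0.5,0,0,0,0,0,0,0.3,0,0,0,0,0,0,0.1,0,0,0,0,0,0,0.1,0,0,0.001,0,0,0,0.1,0,0,0.008,0,0,0,0.1,-0.005,-0.0012,0.018,0,0,0,0.1,-0.015,-0.0036,0.03,0,0,0]}}

```text
t: 10.38
tool_pos: [545.5, 18.8, 92.2]
eef_rot: [[-0.971, -0.24, 0.0], [-0.24, 0.971, 0.0], [-0.0, -0.0, -1.0]]
force: [0.4, 0.6, 1.0]
finger_gap: 0.451
finger_force: 0.0
```

{"name": "apply_moves", "arguments": {"rows": [0.1,-0.025,-0.006,0.01,0,0,0,0.1,-0.055,-0.0134,0.015,0,0,0,0.1,-0.085,-0.0207,0.015,0,0,0,0.1,-0.115,-0.028,0.015,0,0,0,0.1,-0.14,-0.034,0.03,0,0,0,0.1,-0.16,-0.039,0.05,0,0,0,0.1,-0.165,-0.04,0.07,0,0,0,0.1,-0.165,-0.04,0.08,0,0,0]}}

```text
t: 11.38
tool_pos: [380.5, -21.3, 173.0]
eef_rot: [[-0.971, -0.239, 0.002], [-0.239, 0.971, -0.001], [-0.002, -0.001, -1.0]]
force: [-0.5, 0.3, -0.5]
finger_gap: 0.447
finger_force: 0.0
```

Run:
```python
from h import *
snap('scene','s3'); s=snap('top','t3'); o=r.get_obs(); print(o['t'],o['tool_pos'],o['eef_rot'],o['finger_gap'],o['force'],o['qpos'])
a=cv2.imread('pics/s3.png')[110:310,170:370];b=cv2.imread('pics/t3.png')[100:300,240:440]
cv2.imwrite('pics/c5.png',cv2.resize(np.hstack([a,b]),None,fx=2,fy=2,interpolation=cv2.INTER_CUBIC))
print(proj(ld('s3'),[560.7,22.6,87]))
```

```text
11.475 [381.536 -21.342 172.682] [[-0.971 -0.24   0.003]
 [-0.24   0.971 -0.001]
 [-0.003 -0.001 -1.   ]] 0.454762659270407 [ 0.841  0.12  -0.423] [-0.267 -0.028 -0.524  1.071  0.    -0.509]
[314.962 226.651]
```

View pics/c5.png

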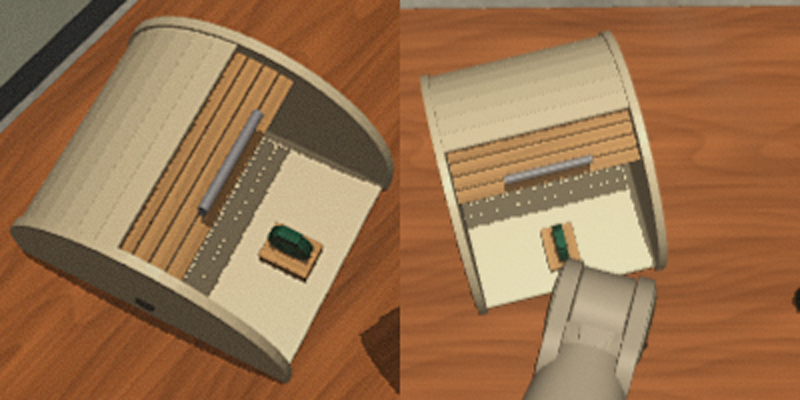

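Left: scene shows the model standing upright on the floor (crop (290,245)). Right: top shows it centred. Next I'll work out the arc for pushing the handle with closed fingers hooked behind the bar.

```bash
cat >> h.py <<'E'
def pose(th,phi,gap,depth=14):
    p=np.load('case.npy');t,f=np.radians([th,phi])
    b=205*np.array([-np.cos(t),np.sin(t)])
    q=b+depth*np.array([np.sin(f),-np.cos(f)])+(17+gap)*np.array([np.cos(f),np.sin(f)])
    return np.array([p[0]+q[0]*np.cos(p[2]),p[1]+q[0]*np.sin(p[2]),30+q[1]])
E
python3 - <<'E'
from h import *
o=r.get_obs()['tool_pos']
for a in((77,12,12,-60),(77,12,12)): print(a,pose(*a),pose(*a)-o)
prev=pose(77,12,12)
for th,phi,g in[(77,12,0),(72,16,-1),(67,20,-1),(62,24,-1),(57,28,-1),(52,32,-1),(47,36,-1),(42,40,-1),(37,42,-1),(32,43,-1),(27,44,-1),(22,45,-1),(17,45,-1),(13,45,-1),(10,45,-1),(9,45,-2)]:
    print(th,phi,g,pose(th,phi,g),pose(th,phi,g)-prev, np.radians(phi-12)*np.array([.24,-.971]))
E
```

```text
(77, 12, 12, -60) [639.893  42.599 294.464] [258.357  63.942 121.783]
(77, 12, 12) [654.831  46.285 222.081] [273.295  67.627  49.4  ]
77 12 0 [643.435  43.473 219.586] [-11.396  -2.812  -2.495] [ 0. -0.]
72 16 -1 [626.412  39.273 215.919] [-28.419  -7.012  -6.162] [ 0.017 -0.068]
67 20 -1 [610.715  35.399 211.02 ] [-44.115 -10.886 -11.061] [ 0.034 -0.136]
62 24 -1 [595.517  31.649 204.722] [-59.314 -14.636 -17.359] [ 0.05  -0.203]
57 28 -1 [580.934  28.051 197.078] [-73.897 -18.234 -25.003] [ 0.067 -0.271]
52 32 -1 [567.078  24.632 188.148] [-87.753 -21.653 -33.933] [ 0.084 -0.339]
47 36 -1 [554.055  21.418 178.006] [-100.776  -24.867  -44.075] [ 0.101 -0.407]
42 40 -1 [541.965  18.435 166.732] [-112.866  -27.85   -55.349] [ 0.117 -0.475]
37 42 -1 [530.923  15.711 153.674] [-123.908  -30.575  -68.407] [ 0.126 -0.508]
32 43 -1 [521.08   13.282 139.306] [-133.751  -33.003  -82.775] [ 0.13  -0.525]
27 44 -1 [512.515  11.168 124.112] [-142.315  -35.117  -97.969] [ 0.134 -0.542]
22 45 -1 [505.294   9.387 108.209] [-149.536  -36.898 -113.873] [ 0.138 -0.559]
17 45 -1 [499.498   7.956  91.35 ] [-155.332  -38.329 -130.731] [ 0.138 -0.559]
13 45 -1 [495.903   7.069  77.529] [-158.928  -39.216 -144.552] [ 0.138 -0.559]
10 45 -1 [493.825   6.557  67.012] [-161.005  -39.728 -155.069] [ 0.138 -0.559]
9 45 -2 [492.565   6.246  62.776] [-162.265  -40.039 -159.305] [ 0.138 -0.559]
```

{"name": "apply_moves", "arguments": {"rows": [1,0,0,0.03,0,0,0,1,0,0,0.08,0,0,0,1,0.01,0.0025,0.13,0.01,-0.04,0,1,0.05,0.0125,0.15,0.02,-0.08,0,1,0.1,0.025,0.15,0.03,-0.12,0,1,0.15,0.037,0.15,0.04,-0.16,0,1,0.2,0.0495,0.15,0.05,-0.203,0,1,0.24,0.059,0.15,0.05,-0.203,0], "force": 40}}

```text
t: 12.48
tool_pos: [622.1, 38.7, 320.1]
eef_rot: [[-0.95, -0.24, 0.201], [-0.235, 0.971, 0.05], [-0.207, 0.0, -0.978]]
force: [0.6, -0.2, 0.2]
finger_gap: 0.003
finger_force: 0.0
```

{"name": "apply_moves", "arguments": {"rows": [1,0.02,0.005,0,0,0,0,1,0.025,0.006,-0.02,0,0,0,1,0.027,0.0067,-0.03,0,0,0,1,0.029,0.0072,-0.04,0,0,0,1,0.029,0.0072,-0.04,0,0,0]}}

```text
t: 13.1
tool_pos: [649.1, 45.2, 280.3]
eef_rot: [[-0.95, -0.24, 0.2], [-0.235, 0.971, 0.05], [-0.206, 0.0, -0.979]]
force: [0.3, 0.0, -0.0]
finger_gap: 0.003
finger_force: 0.0
```

Run:
```python
from h import *
o=r.get_obs(); print(o['t'],o['tool_pos'],o['eef_rot'],o['finger_gap'],o['force'])
print(pose(77,12,12)-o['tool_pos'])
```

```text
13.1 [649.118  45.172 280.289] [[-0.95  -0.24   0.2  ]
 [-0.235  0.971  0.05 ]
 [-0.206  0.    -0.979]] 0.00250187153621576 [ 0.317  0.043 -0.001]
[  5.712   1.113 -58.208]
```

Descend behind the bar, then start pushing.

{"name": "apply_moves", "arguments": {"rows": [1,0.003,0.0005,-0.015,0,0,0,1,0.006,0.001,-0.03,0,0,0,1,0.006,0.001,-0.04,0,0,0,1,0.006,0.001,-0.05,0,0,0,1,0.006,0.001,-0.058,0,0,0,1,0.006,0.001,-0.058,0,0,0]}}

```text
t: 13.85
tool_pos: [655.3, 46.2, 222.5]
eef_rot: [[-0.95, -0.24, 0.2], [-0.235, 0.971, 0.05], [-0.206, 0.0, -0.978]]
force: [0.0, -0.9, 0.2]
finger_gap: -0.002
finger_force: 0.0
```

{"name": "apply_moves", "arguments": {"rows": [1,-0.004,-0.001,-0.001,0,0,0,1,-0.008,-0.002,-0.0017,0,0,0,1,-0.0114,-0.0028,-0.0025,0,0,0,1,-0.02,-0.005,-0.004,0.008,-0.034,0,1,-0.0284,-0.007,-0.0062,0.017,-0.068,0,1,-0.0284,-0.007,-0.0062,0.017,-0.068,0]}}

```text
t: 14.6
tool_pos: [626.6, 39.0, 217.5]
eef_rot: [[-0.933, -0.239, 0.268], [-0.23, 0.971, 0.066], [-0.276, -0.0, -0.961]]
force: [-0.2, -0.0, -0.4]
finger_gap: 0.003
finger_force: 0.0
```

Run:
```python
from h import *
o=r.get_obs(); print(o['t'],o['tool_pos'],o['eef_rot'][:,2],o['force'],o['qpos'])
for k in[(72,16,-1),(67,20,-1),(62,24,-1),(57,28,-1),(52,32,-1)]: print(k,pose(*k)-o['tool_pos'])
```

```text
14.6 [626.583  38.95  217.524] [ 0.268  0.066 -0.961] [-0.159 -0.03  -0.43 ] [-0.11   0.208 -0.188  0.912  0.095 -0.34 ]
(72, 16, -1) [-0.172  0.322 -1.605]
(67, 20, -1) [-15.868  -3.551  -6.504]
(62, 24, -1) [-31.066  -7.301 -12.802]
(57, 28, -1) [-45.649 -10.899 -20.447]
(52, 32, -1) [-59.506 -14.318 -29.376]
```

{"name": "apply_moves", "arguments": {"rows": [1,-0.008,-0.002,-0.004,0.008,-0.034,0,1,-0.016,-0.0037,-0.0065,0.017,-0.068,0]}}

```text
t: 14.85
tool_pos: [613.2, 35.2, 212.2]
eef_rot: [[-0.911, -0.24, 0.336], [-0.225, 0.971, 0.082], [-0.346, -0.001, -0.938]]
force: [3.8, -0.5, -0.5]
finger_gap: -0.001
finger_force: 1.7
```

Run:
```python
from h import *
o=r.get_obs(); print(o['t'],o['tool_pos'],o['eef_rot'][:,2],o['force'])
s=snap('scene','s4');t=snap('top','t4')
p=np.load('case.npy')
# bar end projections vs image brightness: search over th for the bar in both views
for th in range(60,82,2):
    q=np.radians(th);B=np.array([-205*np.cos(q),0,30+205*np.sin(q)])
    print(th,[proj(v,[p[0]+B[0]*np.cos(p[2])-y*np.sin(p[2]),p[1]+B[0]*np.sin(p[2])+y*np.cos(p[2]),B[2]]).round(1).tolist() for v in(s,t) for y in(-60,60)])
a=s['pixels'][110:260,200:350];b=t['pixels'][130:280,260:410]
cv2.imwrite('pics/c6.png',cv2.resize(np.hstack([a,b]),(800,400),interpolation=cv2.INTER_CUBIC))
```

```text
14.85 [613.218  35.202 212.233] [ 0.336  0.082 -0.938] [ 3.791 -0.467 -0.481]
60 [[323.3, 182.3], [296.6, 230.7], [340.0, 201.3], [296.6, 212.1]]
62 [[320.6, 180.4], [293.8, 228.9], [339.4, 198.8], [295.9, 209.7]]
64 [[317.9, 178.5], [291.0, 227.0], [338.8, 196.3], [295.3, 207.1]]
66 [[315.1, 176.6], [288.1, 225.2], [338.2, 193.7], [294.7, 204.6]]
68 [[312.3, 174.8], [285.1, 223.3], [337.6, 191.2], [294.0, 202.0]]
70 [[309.4, 172.9], [282.1, 221.5], [337.0, 188.6], [293.4, 199.4]]
72 [[306.5, 171.1], [279.1, 219.7], [336.4, 186.0], [292.7, 196.8]]
74 [[303.5, 169.3], [276.0, 217.9], [335.8, 183.3], [292.1, 194.2]]
76 [[300.5, 167.5], [272.9, 216.1], [335.1, 180.7], [291.4, 191.6]]
78 [[297.5, 165.8], [269.8, 214.3], [334.5, 178.1], [290.7, 189.0]]
80 [[294.5, 164.1], [266.6, 212.6], [333.8, 175.5], [290.1, 186.4]]
```

Contact: 3.8 N on the handle. Following the arc.

Run:
```python
from h import *
p0=pose(67,20,-1)
for th,phi in[(64.5,22),(62,24),(59.5,26),(57,28),(54.5,30),(52,32),(49.5,34),(47,36)]: print(th,((pose(th,phi,-1)-p0)/1000).round(4), (np.radians(phi-20)*np.array([.24,-.971])).round(3))
p0=pose(47,36,-1)
for th,phi in[(44.5,38),(42,40),(39.5,41),(37,42),(34.5,42.5),(32,43),(29.5,43.5),(27,44)]: print(th,((pose(th,phi,-1)-p0)/1000).round(4), (np.radians(phi-36)*np.array([.24,-.971])).round(3))
```

```text
64.5 [-0.008 -0.002 -0.003] [ 0.008 -0.034]
62 [-0.015 -0.004 -0.006] [ 0.017 -0.068]
59.5 [-0.023 -0.006 -0.01 ] [ 0.025 -0.102]
57 [-0.03  -0.007 -0.014] [ 0.034 -0.136]
54.5 [-0.037 -0.009 -0.018] [ 0.042 -0.169]
52 [-0.044 -0.011 -0.023] [ 0.05  -0.203]
49.5 [-0.05  -0.012 -0.028] [ 0.059 -0.237]
47 [-0.057 -0.014 -0.033] [ 0.067 -0.271]
44.5 [-0.006 -0.002 -0.005] [ 0.008 -0.034]
42 [-0.012 -0.003 -0.011] [ 0.017 -0.068]
39.5 [-0.018 -0.004 -0.018] [ 0.021 -0.085]
37 [-0.023 -0.006 -0.024] [ 0.025 -0.102]
34.5 [-0.028 -0.007 -0.031] [ 0.027 -0.11 ]
32 [-0.033 -0.008 -0.039] [ 0.029 -0.119]
29.5 [-0.037 -0.009 -0.046] [ 0.031 -0.127]
27 [-0.042 -0.01  -0.054] [ 0.034 -0.136]
```

{"name": "apply_moves", "arguments": {"rows": [1,-0.008,-0.002,-0.003,0.008,-0.034,0,1,-0.015,-0.004,-0.006,0.017,-0.068,0,1,-0.023,-0.006,-0.01,0.025,-0.102,0,1,-0.03,-0.007,-0.014,0.034,-0.136,0,1,-0.037,-0.009,-0.018,0.042,-0.169,0,1,-0.044,-0.011,-0.023,0.05,-0.203,0,1,-0.05,-0.012,-0.028,0.059,-0.237,0,1,-0.057,-0.014,-0.033,0.067,-0.271,0]}}

```text
t: 15.95
tool_pos: [555.8, 21.4, 178.9]
eef_rot: [[-0.784, -0.24, 0.573], [-0.194, 0.971, 0.142], [-0.59, 0.0, -0.808]]
force: [3.5, 0.8, -0.6]
finger_gap: 0.003
finger_force: 1.4
```

Run:
```python
from h import *
o=r.get_obs(); print(o['t'],o['tool_pos'],o['eef_rot'][:,2],o['force'],o['qpos'],pose(47,36,-1)-o['tool_pos'])
```

```text
15.95 [555.774  21.376 178.884] [ 0.573  0.142 -0.808] [ 3.493  0.81  -0.617] [-0.259 -0.091 -0.777  0.315  0.288 -0.417] [-1.719  0.043 -0.878]
```

Run:
```python
from h import *
p0=pose(47,36,-1)
for th in np.arange(44.5,26,-2.5): print(th,((pose(th,36,-1)-p0)/1000).round(4))
p0=pose(27,36,-1)
for th in np.arange(24.5,6,-2.5): print(th,((pose(th,36,-1)-p0)/1000).round(4))
```

```text
44.5 [-0.006 -0.002 -0.006]
42.0 [-0.012 -0.003 -0.013]
39.5 [-0.018 -0.004 -0.019]
37.0 [-0.023 -0.006 -0.027]
34.5 [-0.028 -0.007 -0.034]
32.0 [-0.033 -0.008 -0.041]
29.5 [-0.037 -0.009 -0.049]
27.0 [-0.042 -0.01  -0.057]
24.5 [-0.004 -0.001 -0.008]
22.0 [-0.007 -0.002 -0.016]
19.5 [-0.01  -0.003 -0.025]
17.0 [-0.013 -0.003 -0.033]
14.5 [-0.015 -0.004 -0.042]
12.0 [-0.017 -0.004 -0.05 ]
9.5 [-0.019 -0.005 -0.059]
7.0 [-0.02  -0.005 -0.068]
```

{"name": "apply_moves", "arguments": {"rows": [1,-0.006,-0.002,-0.006,0,0,0,1,-0.012,-0.003,-0.013,0,0,0,1,-0.018,-0.004,-0.019,0,0,0,1,-0.023,-0.006,-0.027,0,0,0,1,-0.028,-0.007,-0.034,0,0,0,1,-0.033,-0.008,-0.041,0,0,0,1,-0.037,-0.009,-0.049,0,0,0,1,-0.042,-0.01,-0.057,0,0,0]}}

```text
t: 16.95
tool_pos: [512.3, 11.4, 120.3]
eef_rot: [[-0.785, -0.24, 0.571], [-0.194, 0.971, 0.141], [-0.588, 0.0, -0.809]]
force: [4.4, 0.9, -1.3]
finger_gap: -0.002
finger_force: 1.8
```

Run:
```python
from h import *
o=r.get_obs(); print(o['t'],o['tool_pos'],o['eef_rot'][:,2],o['force'],o['qpos'],pose(27,36,-1)-o['tool_pos'])
```

```text
16.95 [512.298  11.364 120.274] [ 0.571  0.141 -0.809] [ 4.362  0.917 -1.345] [-0.319 -0.089 -0.947  0.161  0.319 -0.471] [ 0.157 -0.21   0.873]
```

q3 is near its limit, so I'll withdraw along the finger axis, straighten the tool and look. Then I'll finish by pressing down on the bar with the fingertips.

{"name": "apply_moves", "arguments": {"rows": [1,0.004,0.001,0.003,0,0,0,1,-0.007,-0.002,0.019,0,0,0,1,-0.019,-0.0047,0.035,0,0,0,1,-0.03,-0.0075,0.051,0,0,0,1,-0.04,-0.01,0.075,-0.02,0.08,0,1,-0.06,-0.015,0.1,-0.05,0.2,0,1,-0.09,-0.022,0.11,-0.09,0.35,0,1,-0.12,-0.03,0.12,-0.12,0.5,0]}}

```text
t: 17.95
tool_pos: [391.1, -18.5, 242.0]
eef_rot: [[-0.965, -0.24, 0.106], [-0.238, 0.971, 0.029], [-0.11, 0.003, -0.994]]
force: [0.4, -0.2, -0.7]
finger_gap: -0.0
finger_force: 0.0
```

{"name": "apply_moves", "arguments": {"rows": [1,0,0,0,-0.03,0.11,0,1,0,0,0,-0.03,0.11,0,1,0,0,0,-0.03,0.11,0]}}

```text
t: 18.32
tool_pos: [391.8, -18.2, 240.0]
eef_rot: [[-0.971, -0.239, -0.0], [-0.239, 0.971, 0.002], [-0.0, 0.002, -1.0]]
force: [-0.3, -0.4, 0.0]
finger_gap: -0.003
finger_force: 0.0
```

Run:
```python
from h import *
o=r.get_obs(); print(o['t'],o['tool_pos'],o['eef_rot'],o['force'],o['qpos'])
s=snap('scene','s5');t=snap('top','t5');p=np.load('case.npy')
for th in range(16,50,3):
    q=np.radians(th);B=np.array([-205*np.cos(q),0,30+205*np.sin(q)])
    print(th,[proj(v,[p[0]+B[0]*np.cos(p[2])-y*np.sin(p[2]),p[1]+B[0]*np.sin(p[2])+y*np.cos(p[2]),B[2]]).round(1).tolist() for v in(s,t) for y in(-60,60)])
a=s['pixels'][130:330,180:380];b=t['pixels'][130:330,240:440]
cv2.imwrite('pics/c7.png',cv2.resize(np.hstack([a,b]),None,fx=2,fy=2,interpolation=cv2.INTER_CUBIC))
```

```text
18.325 [391.807 -18.198 240.031] [[-0.971 -0.239 -0.   ]
 [-0.239  0.971  0.002]
 [-0.     0.002 -1.   ]] [-0.333 -0.375  0.043] [-0.253 -0.042 -0.368  1.245  0.002 -0.495]
16 [[359.8, 220.7], [336.6, 266.0], [347.4, 242.2], [306.6, 252.5]]
19 [[358.9, 218.6], [335.4, 264.2], [347.2, 240.5], [306.2, 250.9]]
22 [[357.7, 216.4], [334.0, 262.3], [347.0, 238.7], [305.7, 249.1]]
25 [[356.2, 214.1], [332.3, 260.2], [346.7, 236.7], [305.3, 247.1]]
28 [[354.6, 211.7], [330.4, 258.1], [346.4, 234.4], [304.7, 244.9]]
31 [[352.7, 209.2], [328.3, 255.9], [346.0, 232.0], [304.1, 242.6]]
34 [[350.6, 206.7], [325.9, 253.6], [345.6, 229.5], [303.5, 240.1]]
37 [[348.2, 204.0], [323.3, 251.2], [345.1, 226.8], [302.8, 237.4]]
40 [[345.6, 201.3], [320.5, 248.7], [344.6, 223.9], [302.1, 234.5]]
43 [[342.8, 198.6], [317.5, 246.1], [344.0, 220.8], [301.4, 231.5]]
46 [[339.8, 195.8], [314.3, 243.5], [343.4, 217.7], [300.6, 228.4]]
49 [[336.6, 192.9], [310.8, 240.8], [342.7, 214.4], [299.8, 225.1]]
```

View pics/c7.png

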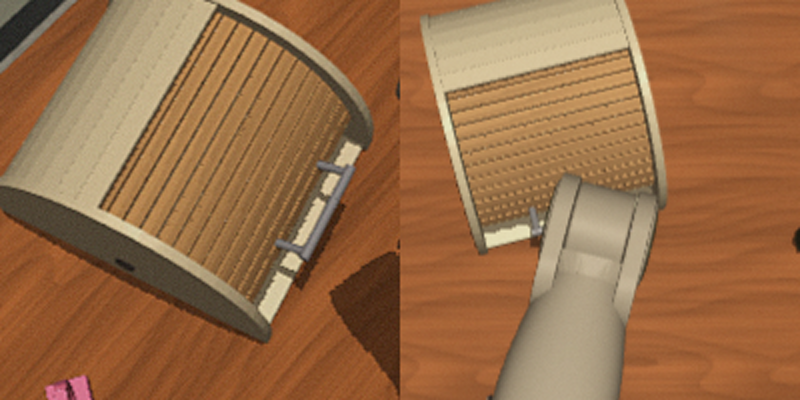

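The scene crop shows the bar ends at about px (355,214) and (333,257.5), so the handle is at about 27.5° and the cover is mostly down. The handle only has to go down to 10°, so I'll press on the bar from above.

{"name": "apply_moves", "arguments": {"rows": [1,0.02,0.005,0,0,0,0,1,0.055,0.0135,0,0,0,0,1,0.085,0.0207,-0.01,0,0,0,1,0.1017,0.0246,-0.035,0,0,0,1,0.1017,0.0246,-0.06,0,0,0,1,0.1017,0.0246,-0.08,0,0,0,1,0.1017,0.0246,-0.09,0,0,0,1,0.1017,0.0246,-0.094,0,0,0]}}

```text
t: 19.42
tool_pos: [493.6, 5.9, 146.7]
eef_rot: [[-0.971, -0.238, 0.0], [-0.238, 0.971, 0.001], [-0.001, 0.001, -1.0]]
force: [-1.0, 0.4, 0.9]
finger_gap: -0.001
finger_force: 0.0
```

{"name": "apply_moves", "arguments": {"rows": [1,0,0,-0.003,0,0,0,1,0,0,-0.006,0,0,0,1,0,0,-0.008,0,0,0]}}

```text
t: 19.8
tool_pos: [494.3, 6.0, 138.8]
eef_rot: [[-0.971, -0.239, 0.001], [-0.239, 0.971, 0.001], [-0.001, 0.001, -1.0]]
force: [-0.4, 0.2, 0.6]
finger_gap: -0.001
finger_force: 0.0
```

{"name": "apply_moves", "arguments": {"rows": [1,-0.002,-0.0005,-0.004,0,0,0,1,-0.0039,-0.001,-0.0081,0,0,0,1,-0.0057,-0.0014,-0.0122,0,0,0]}}

```text
t: 20.18
tool_pos: [488.2, 4.6, 126.3]
eef_rot: [[-0.971, -0.239, 0.0], [-0.239, 0.971, 0.001], [-0.0, 0.001, -1.0]]
force: [-1.5, 0.1, 1.0]
finger_gap: -0.001
finger_force: 1.1
```

{"name": "apply_moves", "arguments": {"rows": [1,-0.0018,-0.0004,-0.004,0,0,0,1,-0.0034,-0.0008,-0.0082,0,0,0,1,-0.0048,-0.0012,-0.0124,0,0,0]}}

```text
t: 20.55
tool_pos: [483.0, 3.3, 113.7]
eef_rot: [[-0.971, -0.239, -0.001], [-0.239, 0.971, 0.001], [0.001, 0.001, -1.0]]
force: [-1.3, -0.1, 2.6]
finger_gap: -0.004
finger_force: 1.3
```

Run:
```python
from h import *
o=r.get_obs(); print(o['t'],o['tool_pos'],o['force'],o['wrist_torque'],o['finger_force'])
s=snap('scene','s6');p=np.load('case.npy')
# bar end visibility: print gray profile along predicted end trajectory (y=55)
for y in(-57,57):
  L=[]
  for th in range(8,36,2):
    q=np.radians(th);B=np.array([-205*np.cos(q),0,30+205*np.sin(q)])
    u=proj(s,[p[0]+B[0]*np.cos(p[2])-y*np.sin(p[2]),p[1]+B[0]*np.sin(p[2])+y*np.cos(p[2]),B[2]]).round().astype(int)
    c=s['pixels'][u[1],u[0]].tolist(); L.append((th,c))
  print(y,L)
```

```text
20.55 [482.994   3.336 113.677] [-1.296 -0.111  2.631] [-0.154  0.366  0.01 ] 1.2648610398173332
-57 [(8, [19, 22, 27]), (10, [13, 18, 29]), (12, [27, 40, 45]), (14, [37, 49, 54]), (16, [62, 74, 84]), (18, [45, 53, 63]), (20, [34, 43, 48]), (22, [42, 51, 58]), (24, [55, 65, 76]), (26, [41, 55, 62]), (28, [48, 58, 64]), (30, [42, 53, 63]), (32, [49, 61, 68]), (34, [47, 56, 64])]
57 [(8, [23, 47, 75]), (10, [22, 43, 74]), (12, [21, 43, 71]), (14, [23, 43, 73]), (16, [21, 41, 74]), (18, [22, 44, 71]), (20, [60, 61, 61]), (22, [64, 68, 75]), (24, [64, 66, 72]), (26, [59, 61, 64]), (28, [63, 65, 71]), (30, [49, 63, 72]), (32, [68, 85, 96]), (34, [76, 99, 109])]
```

The handle is at about 20° and following the tool. Continuing to the stop.

{"name": "apply_moves", "arguments": {"rows": [1,-0.0015,-0.0004,-0.0043,0,0,0,1,-0.0028,-0.0007,-0.0085,0,0,0,1,-0.004,-0.001,-0.0128,0,0,0,1,-0.0052,-0.0013,-0.017,0,0,0,1,-0.0063,-0.0015,-0.0214,0,0,0,1,-0.0073,-0.0018,-0.0257,0,0,0,1,-0.0078,-0.0019,-0.0285,0,0,0]}}

```text
t: 21.48
tool_pos: [475.6, 1.5, 85.2]
eef_rot: [[-0.971, -0.239, -0.0], [-0.239, 0.971, 0.001], [-0.0, 0.001, -1.0]]
force: [-0.9, -0.5, 1.7]
finger_gap: 0.001
finger_force: 0.9
```

{"name": "apply_moves", "arguments": {"rows": [1,-0.0006,-0.0001,-0.003,0,0,0,1,-0.001,-0.0002,-0.005,0,0,0,1,-0.001,-0.0002,-0.006,0,0,0]}}

```text
t: 21.85
tool_pos: [474.7, 1.3, 79.5]
eef_rot: [[-0.971, -0.239, 0.0], [-0.239, 0.971, 0.001], [-0.0, 0.001, -1.0]]
force: [-2.4, -0.5, 6.3]
finger_gap: 0.001
finger_force: 3.0
```

Force is rising near the expected stop (TCP z of about 80). Pressing a little further.

{"name": "apply_moves", "arguments": {"rows": [1,0,0,-0.001,0,0,0,1,0,0,-0.002,0,0,0,1,0,0,-0.002,0,0,0]}}

```text
t: 22.22
tool_pos: [474.8, 1.3, 79.2]
eef_rot: [[-0.971, -0.239, 0.001], [-0.239, 0.971, 0.0], [-0.001, 0.0, -1.0]]
force: [-6.4, 0.1, 16.5]
finger_gap: 0.002
finger_force: 8.2
```

Firm stop reached (16.5 N at TCP z 79). Retreating and checking the handle pixels by code.

{"name": "apply_moves", "arguments": {"rows": [1,0,0,0.005,0,0,0,1,0,0,0.02,0,0,0,1,0,0,0.045,0,0,0,1,-0.01,-0.0025,0.075,0,0,0,1,-0.03,-0.0075,0.11,0,0,0,1,-0.06,-0.015,0.15,0,0,0,1,-0.08,-0.02,0.18,0,0,0,1,-0.08,-0.02,0.18,0,0,0]}}

```text
t: 23.22
tool_pos: [395.4, -19.1, 260.6]
eef_rot: [[-0.971, -0.238, 0.006], [-0.238, 0.971, -0.001], [-0.005, -0.002, -1.0]]
force: [-0.6, -0.5, -0.8]
finger_gap: -0.002
finger_force: 0.0
```

Run:
```python
from h import *
o=r.get_obs(); print(o['t'],o['tool_pos'],o['force'])
s=snap('scene','s7');p=np.load('case.npy')
a=s['pixels'].astype(int)
sat=a.max(2)-a.min(2)
def W(x,y,z): return [p[0]+x*np.cos(p[2])-y*np.sin(p[2]),p[1]+x*np.sin(p[2])+y*np.cos(p[2]),z]
# greyness (bar is low saturation) summed along the predicted bar line for each th
for th in np.arange(4,32,2):
    q=np.radians(th);v=[]
    for y in np.linspace(-55,55,23):
        u=proj(s,W(-205*np.cos(q),y,30+205*np.sin(q))).round().astype(int); v.append(sat[u[1],u[0]])
    print(th,round(np.mean(v),1),end='; ')
# cream floor strip left? sample along front between cover edge and floor edge
print()
for x in(-174,-170,-165): print(x,[a[tuple(proj(s,W(x,y,12)).round().astype(int)[::-1])].tolist() for y in(-100,-75,75,100)])
d=np.abs(a-ld('scene0')['pixels'].astype(int)).max(2)
for n,(u,v) in dict(pink=(216,334),red=(300,393),wax=(165,354),jar=(419,80),blank=(437,147)).items(): print(n,d[v-14:v+14,u-14:u+14].mean().round(1))
```

```text
23.225 [395.404 -19.107 260.56 ] [-0.554 -0.497 -0.848]
4 52.2; 6 39.0; 8 15.4; 10 6.2; 12 8.4; 14 8.8; 16 7.0; 18 31.0; 20 82.6; 22 83.3; 24 84.1; 26 62.6; 28 50.3; 30 50.6; 
-174 [[52, 81, 122], [113, 113, 122], [37, 64, 110], [49, 77, 108]]
-170 [[152, 192, 209], [107, 120, 127], [146, 181, 193], [130, 163, 174]]
-165 [[154, 196, 213], [138, 168, 184], [160, 195, 212], [170, 204, 218]]
pink 9.3
red 9.5
wax 10.1
jar 11.6
blank 75.1
```

Run:
```python
from h import *
t=snap('top','t7'); d=np.abs(t['pixels'].astype(int)-ld('top0')['pixels'].astype(int)).max(2)
for n,(u,v) in dict(pink=(212,218),red=(220,295),wax=(178,201),jar=(486,199),blank=(449,248)).items(): print(n,d[v-14:v+14,u-14:u+14].mean().round(1))
r.close_job()
```

```text
pink 4.9
red 4.7
wax 4.5
jar 3.9
blank 4.2
the job is handed in; nothing more can be done
```

The wax model stands upright on the case floor, the cover is rolled down to its firm stop, the gripper has let go, and the job is handed in. The other things on the bench look unmoved, and it took about 23 s of the 56 s; I confirmed the shut cover from the handle's height at the stop and pixel samples, not a final viewed picture.

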